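Clear the test box cover, then hold it open at the pointer

ROBOT

A 7-joint arm with a two-finger parallel gripper is mounted at the origin on the work surface. World frame = base frame: x ahead of the robot, y to its left, z up, the work surface at z = 0. Lengths are in m, angles in rad, forces in N, time in s.
With the tool pointing down it reaches from about 0.425 to 0.95 m from the base axis. Payload 4.7 kg.
Tool frame: the origin (TCP) lies on the centre line of the jaws, within the pads' length; the fingertips stand robot.nose_length ahead of it and the grasp point (between the pads) lies 8 mm behind it (robot.nose_length is the distance from the TCP to the fingertips, in m); z points along the fingers, y is the line along which they close (so a half turn about z gives the same grasp; the last joint's range is limited). The gripper opens to 85 mm and grips with 20 to 120 N. Pads are 22 mm wide; open, the fingers measure 114 mm over their backs; the gripper's body (76 mm by 85 mm) begins 54 mm behind the grasp point. The pads swing forward as they close: fully open they stand 13 mm farther back than shut.
Start: joints at [-1.32, 0.469, -0.049, 1.532, 0.024, 1.141, -0.082], TCP at [0.186, 0.649, 0.242] pointing down, gripper open.
Joint ranges: [-2.59, 2.59], [-0.33, 1.99], [-1.39, 1.29], [0.1, 2.45], [-1.04, 4.18], [0.21, 1.99], [-2.66, 2.66]. Speed limits (rad/s): [2.57, 2.57, 3.14, 3.14, 3.14, 3.14, 3.14].

INTERFACE

Orientations are given as [roll, pitch, yaw] about the fixed x, y, z axes, in that order (R = Rz(yaw) Ry(pitch) Rx(roll)).
In Python, from plant import robot gives the robot as it stands. Calls block until the motion is done:
- robot.goto(position, orientation): joint-space move of the TCP to a pose.
- robot.move_straight(position, vel=0.15, attitude=None, contact_N=None): straight line of the TCP; attitude=None keeps the orientation; vel is the mean speed in m/s. With contact_N (N) it stops when the force on the tool has changed by that much, and returns True; else False.
- robot.move_joints(angles): joint-space move.
- robot.grip(opening, strength=None): opening from 0.0 (shut) to 1.0 (fully open); strength is the grip in N (None keeps the last); returns when the fingers have stopped.
- robot.sleep(seconds).
- robot.inverse_kinematics(position, orientation): joint angles nearest the present ones, or None.
- robot.sense(): the state.
- robot.grab_frame(name): name is "scene" or "top" or "wrist"; returns a dict with "image" (420x560x3 uint8, red, green, blue), "range_z" (420x560 float32, m along the optical axis (not along the pixel's ray), 0 where there is no reading), "fx", "fy", "cx", "cy" (pixels), "R" (3x3) and "t" (3): a world point X has camera coordinates R X + t. Camera axes: x right, y down, z forward; pixel columns grow to the right and rows downward; lengths in m; the calibration is good to about 2 mm. A picture is of the moment at which its call begins.
A pose or a line that the arm cannot do raises robot.IKError and nothing moves.
- robot.close_job(): hands the job in; it is judged then, once.
The state is a dict: "t": time; "joint_pos": joint angles; "joint_velocities": joint speeds; "effort": joint torques, N m; "tcp_pos": TCP position; "tcp_rot": TCP orientation; "wrist_force": force on the tool from outside, world axes, zero at the start; "torque": the same for the moment, N m; "opening": opening from 0.0 (shut) to 1.0 (fully open); "gripper_force": force on a finger pad.
Only numpy, scipy, OpenCV 4.12 (cv2) and the standard library are available. Lean on these libraries where they do the work, as an engineer would, in place of code of your own. Each camera call takes 0.05 s, during which the arm holds its last target. There are 200 camera calls.

TASK

Someone left loose hardware on the cover of the bench test box. With the cover still shut, put both hexagonal spacers into the rectangular tray and the round control knob into the round dish; then lift the hinged cover by its front tab until the cover is at the same angle as the white pointer arm beside it, and hold it there with the gripper for the inspection: finish while still holding it, since it falls shut by itself. Do not shift the pointer, and leave the screwdriver, bottle and solder reel where they are.

Things in the scene. Friction and masses are not known exactly. Their poses are not given: they have to be found in the camera images.
- spacer_a_mid (a point): Centre of a hexagonal brass spacer, 50 mm long (along its x), 16 mm across flats, 40 to 80 g, lying on a flat on top of the test box cover at the start; z up. Its centre is 8 mm above what it lies on.
- spacer_b_mid (a point): Centre of a second spacer, the same as the first.
- knob_mid (a point): Centre of a round black control knob standing on the cover: 34 mm diameter at its lowest 6 mm, tapering to 30 mm at the top, 24 mm high, about 30 g; z along its axis. Its centre is 12 mm above what it stands on.
- tray_in (a point): Rectangular grey tray for the spacers, fixed to the bench: outside 150 mm (its x) by 110 mm (its y), 35 mm high, walls and floor 4 mm. This point is the centre of its inner floor, so the rim is 31 mm above it; x along the tray's long side.
- dish_in (a point): Round grey dish for the knob, fixed to the bench: 120 mm across the rim, 35 mm high, narrowing downwards, with walls about 4 mm thick. This point is the centre of its inner floor.
- testbox: Blue open-topped test box, fixed: 180 mm (its x) by 160 mm (y), 89 mm high, shut by the cover, which is hinged along its edge farthest from the robot (+x). Origin under its centre, x away from the robot.
- cover_hinge (a point): Point on the cover's hinge axis, mid-way along it, 93 mm above the bench. Axes turn with the cover: x from the front tab towards the hinge, y along the hinge, z normal to the cover. The cover is a grey plate 6 mm thick, 182 mm from hinge to front edge, 164 mm wide, its mid-plane through this point, so its top is 96 mm above the bench when shut.
- cover_grip (a point): Middle of the black tab at the cover's front edge, 222 mm from the hinge axis, 40 mm in front of the plate's edge; 93 mm above the bench when shut. Axes as at the hinge. The tab is an upright flat plate 14 mm thick (y), 24 mm high (12 above and below this point), reaching 60 mm out in front of the plate's edge.
- cover (a joint): Cover angle in rad: 0 shut (level), growing as the front tab rises; stops at 1.75. The hinge is free: the 0.28 to 0.46 kg cover falls shut below upright.
- pointer (a joint): Angle in rad of the white pointer arm about the same hinge axis: 0 level, growing upwards, set between 0.45 and 0.95 at the start. The cover lies at the marked angle when both joints read the same. The pointer is held only by friction and must not be shifted.
- pointer_tip (a point): Free end of the white pointer arm, a flat bar 115 mm long, 14 mm wide and 8 mm thick that turns about the cover's hinge axis, 130 mm to the +y side of the cover's middle (about 48 mm outside the cover's edge); its x axis runs along the arm towards the hinge.
- spacer_a: The first spacer as a whole; origin at the middle of its underside.
- spacer_b: The second spacer as a whole; origin at the middle of its underside.
- knob: The control knob as a whole; origin at the centre of its underside.
- screwdriver: A small screwdriver, 130 mm long, lying on the bench; leave alone.
- bottle: An upright white bottle, 52 mm diameter, 130 mm high; origin under its centre; leave alone.
- reel: A metal solder reel standing on end, 60 mm diameter, 36 mm high; origin under its centre; leave alone.
Things that resemble listed ones, but are neither listed nor needed, are in the scene too. What is shaped like the spacer_b but blue or purple is not meant. What is shaped like the spacer_a but turquoise is not meant.

How it is judged:
By the outcome, as a careful person would: the job done as asked, in the order asked, and still so for the second after the job is handed in, while the arm keeps its last pose, push and grip.
It also fails if it takes over 72 s, if anything falls off the work surface, if the arm or the gripper's body presses on something with over 40 N, if the wrist force passes 120 N, or if a joint passes its speed limit or range.

## Working session

There is one attempt and no reset: what is moved stays moved. The work goes in short steps, each a Python script; the robot and the scene stay as the last script left them, time stands still between calls to the robot, and variables do not carry over. Pictures are saved under pics/ and viewed, at most 10 in all, crops included, and the job is handed in when it is done.

```bash
mkdir -p pics; ls
python3 - <<'E'
from plant import robot
import cv2,pickle
for n in("scene","top"):
    f=robot.grab_frame(n); pickle.dump(f,open(n+'.pkl','wb'))
    cv2.imwrite(f'pics/{n}0.png',cv2.resize(f['image'][:,:,::-1],(800,600),interpolation=cv2.INTER_CUBIC))
    print(n,f['fx'],f['cx'],f['cy'],f['R'].round(3).tolist(),f['t'])
print(robot.nose_length,robot.sense())
E
```

```text
pics
scene 420.24159711251025 278.07396203884343 204.09817465464374 [[-0.564, 0.826, 0.003], [0.506, 0.348, -0.789], [-0.653, -0.443, -0.614]] [ 0.29448528 -0.21495491  1.34584304]
top 444.8229639215103 275.1713245522769 209.95188312151888 [[0.03, -0.999, -0.013], [-0.997, -0.029, -0.067], [0.067, 0.015, -0.998]] [-0.00736036  0.54593067  0.90128647]
0.011 {'t': 0.1, 'joint_pos': array([-1.31984981,  0.46937498, -0.04860877,  1.53358558,  0.02409384,
        1.14099332, -0.08227638]), 'joint_velocities': array([ 0.0008585 , -0.00180338,  0.00120222, -0.00057586,  0.00078987,
       -0.00161453,  0.00069026]), 'effort': array([ 2.01538551e-04, -5.11515212e+01, -4.73432662e-02, -2.38392341e+01,
        1.07657505e-02,  4.39683296e-03,  7.21164355e-07]), 'tcp_pos': array([0.18627636, 0.64825782, 0.24135211]), 'tcp_rot': array([-3.13981743e+00,  5.00339351e-05,  2.86180883e+00]), 'wrist_force': array([-0.14730971,  0.17602146,  0.00972553]), 'torque': array([-0.02688194,  0.00341181,  0.00815153]), 'gripper_force': 0.0, 'opening': 1.0009007202968552}
```

View pics/top0.png

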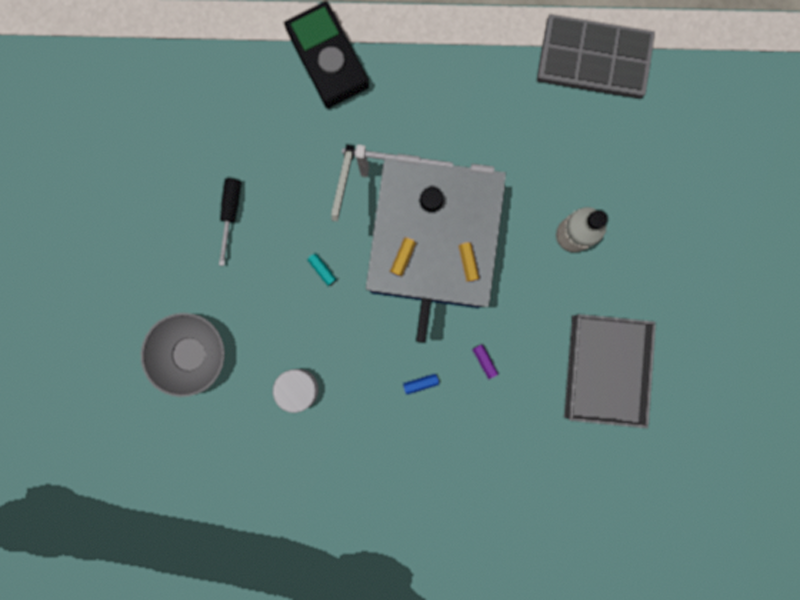

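View pics/scene0.png

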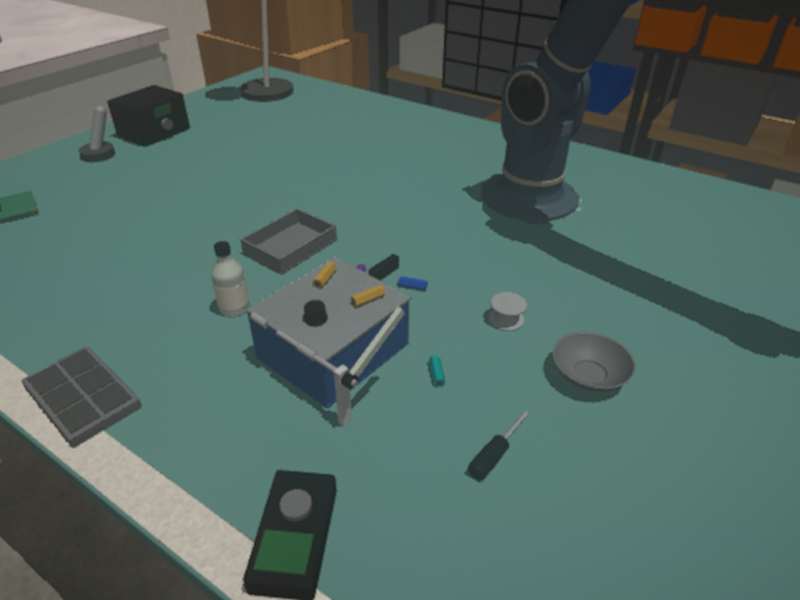

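The top view (800x600) shows spacers at (403,257) and (469,262), the knob at (432,199), and the tab from (426,300) to (422,342). It also shows the tray centre at (611,370), the dish at (188,354), and the pointer from (350,150) to (335,217). Next I turn these into positions.

```bash
cat > h.py <<'E'
import numpy as np,cv2,pickle
def ray(f,u,v,z):
    "world point on pixel ray at height z"
    R,t=f['R'],f['t']; c=-R.T@t
    d=R.T@np.array([(u-f['cx'])/f['fx'],(v-f['cy'])/f['fy'],1]); return c+d*(z-c[2])/d[2]
def cloud(f):
    v,u=np.mgrid[:420,:560]; Z=f['range_z']
    P=np.stack([(u-f['cx'])/f['fx']*Z,(v-f['cy'])/f['fy']*Z,Z],-1)
    return (P-f['t'])@f['R']
E
python3 - <<'E'
from h import *
f=pickle.load(open('top.pkl','rb')); s=1/1.42857
P=cloud(f); hsv=cv2.cvtColor(f['image'],cv2.COLOR_RGB2HSV)
m=cv2.inRange(hsv,(12,120,90),(30,255,255)); n,l,st,c=cv2.connectedComponentsWithStats(m)
for i in range(1,n):
    if st[i,4]<30: continue
    q=np.argwhere(l==i)[:,::-1]; W=np.array([ray(f,u,v,.110)[:2] for u,v in q],np.float32)
    w,vv=np.linalg.eigh(np.cov(W.T)); print('brass',st[i],W.mean(0),cv2.minAreaRect(W)[:2],'axis',np.degrees(np.arctan2(vv[1,1],vv[0,1])), 'z',np.median(P[q[:,1],q[:,0],2]))
def px(n,u,v,z): print(n,ray(f,u*s,v*s,z).round(4),P[round(v*s),round(u*s)].round(4))
px('knob',432,198,.12)
for k,a in dict(tabroot=(426,300),tabend=(421.5,342)).items(): px(k,*a,.105)
for k,a in dict(c1=(384,158),c2=(505,172),c3=(490,306),c4=(368,291)).items(): px('cover '+k,*a,.096)
for k,a in dict(t1=(573,316),t2=(654,321),t3=(648,427),t4=(567,419)).items(): px('tray '+k,*a,.035)
px('dish rim',184,354,.035); px('dish floor',189,354,.004)
px('reel',295,390,.036);px('bottle',598,219,.13)
# pointer points
for u,v in[(348,160),(345,172),(342,185),(339,198),(336,210)]: px('ptr',u,v,.15)
# knob blob
k=(P[...,2]>.11)&(P[...,2]<.13)&(f['image'].max(2)<60); k[:int(175*s)]=0;k[int(225*s):]=0;k[:,:int(400*s)]=0;k[:,int(465*s):]=0
print('knob cloud',P[k].mean(0),k.sum(),P[k].min(0),P[k].max(0))
E
```

```text
brass [274 167  17  26 225] [ 0.597504   -0.00349652] ((0.5974519848823547, -0.0035504214465618134), (0.01623239740729332, 0.04887975752353668)) axis 158.3863729733755 z 0.11141691034973773
brass [322 170  13  27 224] [ 0.59310424 -0.08955794] ((0.5931655764579773, -0.08953297883272171), (0.0496271476149559, 0.015807781368494034)) axis -166.1971121527911 z 0.11165447826017025
knob [ 0.6733 -0.0395  0.12  ] [ 0.6722 -0.0387  0.1216]
tabroot [ 0.5412 -0.0358  0.105 ] [ 0.5411 -0.0353  0.1071]
tabend [ 0.4862 -0.0313  0.105 ] [ 0.4869 -0.0313  0.1034]
cover c1 [0.7316 0.0254 0.096 ] [0.7305 0.0249 0.0972]
cover c2 [ 0.7168 -0.1373  0.096 ] [ 7.443e-01 -1.535e-01 -2.000e-04]
cover c3 [ 0.5364 -0.1208  0.096 ] [ 0.5427 -0.1339  0.0008]
cover c4 [0.5516 0.0411 0.096 ] [0.5586 0.0455 0.0012]
tray t1 [ 0.5294 -0.2465  0.035 ] [ 0.531  -0.2526  0.0113]
tray t2 [ 0.5256 -0.3603  0.035 ] [ 0.5251 -0.3609  0.0344]
tray t3 [ 0.3775 -0.3523  0.035 ] [ 3.731e-01 -3.667e-01 -3.000e-04]
tray t4 [ 0.385  -0.2397  0.035 ] [ 0.3819 -0.2487  0.0011]
dish rim [0.4594 0.3027 0.035 ] [0.4582 0.312  0.0066]
dish floor [0.4587 0.306  0.004 ] [0.4583 0.3068 0.0032]
reel [0.4136 0.1427 0.036 ] [0.4137 0.1415 0.0373]
bottle [ 0.6495 -0.2515  0.13  ] [ 0.6503 -0.2526  0.1289]
ptr [0.712  0.0687 0.15  ] [0.7238 0.0718 0.1092]
ptr [0.6966 0.0719 0.15  ] [0.7055 0.074  0.1197]
ptr [0.6799 0.0751 0.15  ] [0.6837 0.0778 0.131 ]
ptr [0.6632 0.0783 0.15  ] [0.6643 0.0796 0.1422]
ptr [0.6479 0.0815 0.15  ] [0.6482 0.082  0.1487]
knob cloud [ 0.6737303  -0.03896316  0.11970529] 197 [ 0.66126091 -0.05383662  0.11027839] [ 0.68803002 -0.02409922  0.12454865]
```

Run:
```python
from h import *
f=pickle.load(open('top.pkl','rb'));g=pickle.load(open('scene.pkl','rb'))
a=cv2.resize(f['image'][90:250,225:365,::-1],None,fx=3.7,fy=3.7,interpolation=cv2.INTER_CUBIC)
cv2.imwrite('pics/topcrop.png',a)
b=cv2.resize(g['image'][170:305,165:300,::-1],None,fx=4.4,fy=4.4,interpolation=cv2.INTER_CUBIC)
cv2.imwrite('pics/scenecrop.png',b)
```

```text
(no output)
```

View pics/topcrop.png

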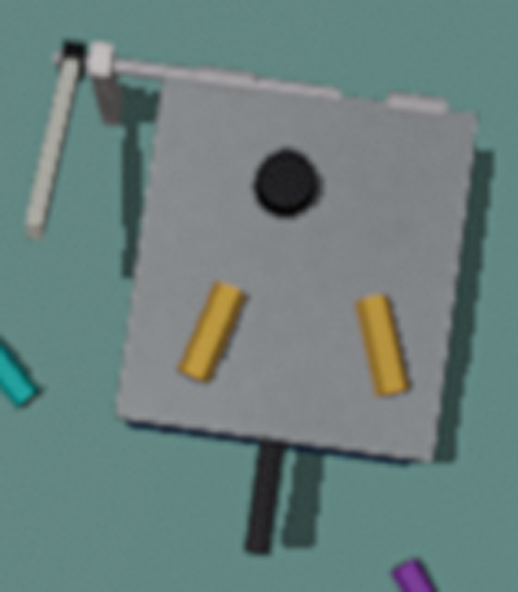

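View pics/scenecrop.png

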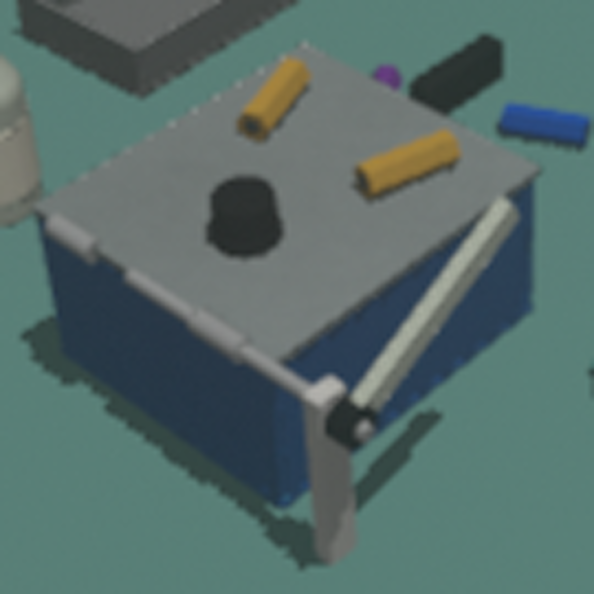

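The crops confirm the layout: the cover is yawed about -5°, the spacers and knob stand clear of each other, and the pointer is raised about 0.5 rad. I'll pick the spacers now and fit the pointer angle from both clouds in the same step.

```bash
cat >> h.py <<'E'
def yaw_near(robot,p,yaw):
    q=np.array(robot.sense()['joint_pos']); best=None
    for y in(yaw,yaw+np.pi,yaw-np.pi):
        y=(y+np.pi)%(2*np.pi)-np.pi
        s=robot.inverse_kinematics(p,[np.pi,0,y])
        if s is not None:
            d=np.abs(np.array(s)-q).max()
            if best is None or d<best[0]: best=(d,y)
    return best[1]
def pick(robot,xy,yaw,opening,surf,lift,strength=40,snap=None):
    y=yaw_near(robot,[*xy,.20],yaw)
    robot.goto([*xy,.20],[np.pi,0,y]); robot.grip(opening)
    if snap: snap()
    robot.move_straight([*xy,surf+.030],vel=.15)
    hit=robot.move_straight([*xy,surf+.006],vel=.03,contact_N=4)
    z=robot.sense()['tcp_pos'][2]; print('hit',hit,z)
    robot.move_straight([*xy,z+lift],vel=.05); z=robot.sense()['tcp_pos'][2]
    robot.grip(0,strength); s=robot.sense(); print('held',s['opening'],s['gripper_force'],s['tcp_pos'],s['t'])
    robot.move_straight([*xy,.25],vel=.25); s=robot.sense(); print('up',s['opening'],s['gripper_force'])
    return z-surf
def place(robot,xy,yaw,h,floor,opening):
    y=yaw_near(robot,[*xy,.20],yaw)
    robot.goto([*xy,.20],[np.pi,0,y])
    robot.move_straight([*xy,floor+h+.003],vel=.15,contact_N=12); print('place',robot.sense()['tcp_pos'])
    robot.grip(opening); robot.move_straight([*xy,.22],vel=.25); print('t',robot.sense()['t'])
E
python3 - <<'E'
from h import *
from plant import robot
# pointer fit
ex=np.array([np.cos(-.089),np.sin(-.089)])
for n in('top','scene'):
    f=pickle.load(open(n+'.pkl','rb')); P=cloud(f); d=P[...,:2]-[.7248,-.054]
    a=d@ex; b=d@[-ex[1],ex[0]]; z=P[...,2]-.093
    m=(a<-.03)&(a>-.11)&(abs(b-.13)<.009)&(z>.005)&(z<.1)&(f['range_z']>0)
    p=np.polyfit(-a[m],z[m],1); print(n,m.sum(),'slope ang',np.arctan(p[0]),'off',p[1],b[m].mean(),'res',np.std(z[m]-np.polyval(p,-a[m])))
h=pick(robot,[.5975,-.0035],np.radians(158.4),.4,.096,.0015)
print(robot.nose_length)
place(robot,[.49,-.301],-.05,h,.004,.4)
E
```

```text
top 186 slope ang 0.43836751486648146 off 0.012418799234492576 0.12803171820561698 res 0.004027597853119637
scene 269 slope ang 0.4711948778415154 off 0.00732290423367454 0.13404870118877432 res 0.005039202825743766
hit True 0.10625724492216579
held 0.19727332785328408 39.0369576215744 [ 0.59737122 -0.00337341  0.10764031] 5.2
up 0.1918769217477589 39.037423208355904
0.011
place [ 0.49054858 -0.3014711   0.01939036]
t 9.7667
```

Run:
```python
from h import *
from plant import robot
h=pick(robot,[.593,-.0895],np.radians(13.8),.4,.096,.0015)
place(robot,[.42,-.298],-.05,h,.004,.4)
h=pick(robot,[.6735,-.0392],-.05,.62,.096,.002,30)
place(robot,[.459,.305],0,h,.004,.6)
for n in('top','scene'):
    f=robot.grab_frame(n); pickle.dump(f,open(n+'1.pkl','wb'))
    cv2.imwrite(f'pics/{n}1.png',cv2.resize(f['image'][:,:,::-1],(800,600),interpolation=cv2.INTER_CUBIC))
# can the lift be done? try tilts
hg=np.array([.7248,-.053]); 
from scipy.spatial.transform import Rotation as Ro
for al in(0,.25,.5):
  for th in(0,.25,.5,.7):
    for k in(0,np.pi):
      yaw=-.089; ez=-.222*np.cos(th)
      p=[hg[0]+ez*np.cos(yaw),hg[1]+ez*np.sin(yaw),.093+.222*np.sin(th)]
      R=Ro.from_euler('z',yaw)*Ro.from_euler('y',th-al)*Ro.from_euler('xz',[np.pi,0])*Ro.from_euler('z',k)
      s=robot.inverse_kinematics(p,R.as_euler('xyz')); print(al,th,round(k),None if s is None else np.round(s,2))
```

```text
hit True 0.10624840702617976
held 0.1890170512850966 39.02711257338524 [ 0.59281742 -0.08943922  0.10761298] 12.7417
up 0.1901168057381894 39.03507560491562
place [ 0.42048207 -0.29838879  0.01913261]
t 17.1583
hit True 0.10356253674244335
held 0.3729086733601314 31.513422927819192 [ 0.67414217 -0.03967132  0.10662886] 20.7667
up 0.3690351414273029 29.777302513830364
place [0.45801089 0.30394089 0.01936333]
t 25.425
0 0 0 [-0.71  0.54  0.92  2.11 -0.62  0.78 -1.06]
0 0 3 [-0.31  0.4   0.36  2.09 -0.22  0.68  1.68]
0 0.25 0 [-0.71  0.64  1.02  1.9  -0.52  1.21 -1.11]
0 0.25 3 [-0.37  0.46  0.48  1.88 -0.23  1.11  1.71]
0 0.5 0 [-0.6   0.72  0.97  1.66 -0.43  1.57 -1.16]
0 0.5 3 [-0.33  0.57  0.51  1.64 -0.23  1.5   1.73]
0 0.7 0 [-0.5   0.82  0.92  1.45 -0.39  1.85 -1.16]
0 0.7 3 [-0.27  0.68  0.47  1.43 -0.21  1.79  1.73]
0.25 0 0 [-0.61  0.37  0.7   2.27 -0.61  0.39 -1.09]
0.25 0 3 [-0.22  0.31  0.22  2.25 -0.12  0.34  1.57]
0.25 0.25 0 [-0.8   0.49  1.04  2.06 -0.54  0.9  -1.12]
0.25 0.25 3 [-0.4   0.34  0.47  2.04 -0.21  0.81  1.67]
0.25 0.5 0 [-0.72  0.61  1.06  1.8  -0.48  1.32 -1.15]
0.25 0.5 3 [-0.39  0.44  0.53  1.79 -0.22  1.23  1.7 ]
0.25 0.7 0 [-0.6   0.7   1.    1.59 -0.43  1.61 -1.17]
0.25 0.7 3 [-0.33  0.55  0.52  1.57 -0.22  1.54  1.72]
0.5 0 0 None
0.5 0 3 [ 0.63  0.39 -0.8   2.37  1.63  0.35 -0.12]
0.5 0.25 0 [-0.81  0.31  0.93  2.22 -0.5   0.53 -1.18]
0.5 0.25 3 [-0.42  0.23  0.44  2.2  -0.16  0.49  1.62]
0.5 0.5 0 [-0.84  0.46  1.1   1.96 -0.48  1.02 -1.17]
0.5 0.5 3 [-0.45  0.3   0.54  1.95 -0.19  0.94  1.66]
0.5 0.7 0 [-0.73  0.58  1.09  1.74 -0.47  1.35 -1.17]
0.5 0.7 3 [-0.4   0.41  0.54  1.72 -0.21  1.27  1.69]
```

View pics/top1.png

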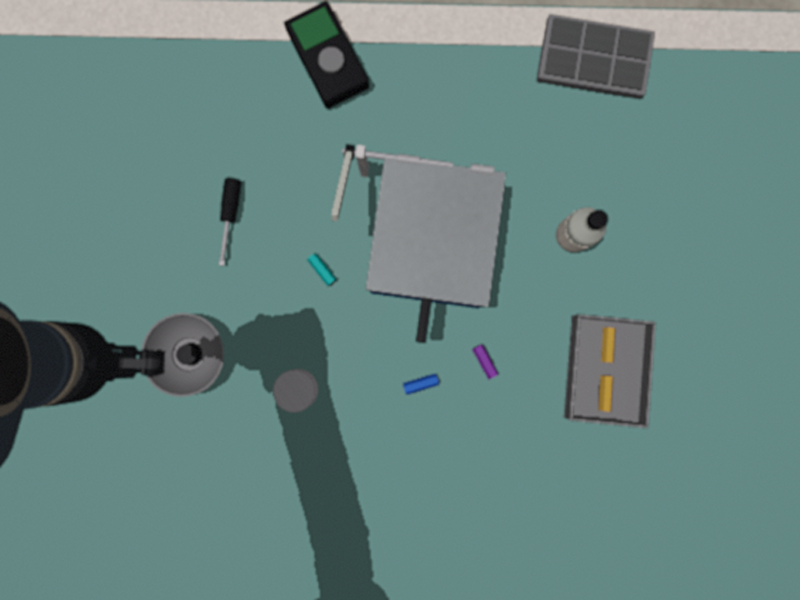

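The top view shows both spacers in the tray at (608,345) and (605,393), and the knob in the dish at (190,353). Next I fit the pointer with a bar model in both images and hover over the tab for a wrist view.

```bash
cat > fit.py <<'E'
from h import *
from scipy.optimize import minimize
from itertools import product
def proj(f,X): c=X@f['R'].T+f['t']; return np.c_[c[:,0]/c[:,2]*f['fx']+f['cx'],c[:,1]/c[:,2]*f['fy']+f['cy']]
yaw=-.089; EX=np.array([np.cos(yaw),np.sin(yaw),0]);EY=np.array([-EX[1],EX[0],0])
def bar(th,hx,hy,hz):
    d=-EX*np.cos(th)+np.array([0,0,np.sin(th)]); n=EX*np.sin(th)+np.array([0,0,np.cos(th)])
    return np.array([[hx,hy,hz]+d*r+EY*(.13+w)+n*k for r,w,k in product((.03,.115),(-.007,.007),(-.004,.004))])
def mask(f,X):
    m=np.zeros((1680,2240),np.uint8); h=cv2.convexHull(((proj(f,X)+.5)*4).astype(np.float32)); cv2.fillPoly(m,[h.round().astype(np.int32)],255)
    return cv2.resize(m,(560,420),interpolation=cv2.INTER_AREA)/255.
def fit(frames):
    W=[]
    for f in frames:
        box=proj(f,bar(.48,.7248,-.054,.093)); lo=box.min(0).astype(int)-8; hi=box.max(0).astype(int)+8
        hsv=cv2.cvtColor(f['image'],cv2.COLOR_RGB2HSV); m=((hsv[...,1]<60)&(hsv[...,2]>125)).astype(float)
        k=np.zeros_like(m);k[lo[1]:hi[1],lo[0]:hi[0]]=1
        a=bar(.48,.7248,-.054,.093); W.append((m*k,lo,hi)); print('white px',(m*k).sum(),mask(f,a).sum())
    def cost(p):
        x=p/10; X=bar(x[0],x[1],x[2],.093+x[3]); c=50*x[3]**2/.002**2*.02
        for f,(m,lo,hi) in zip(frames,W):
            r=mask(f,X); c+=np.abs(r-m)[lo[1]:hi[1],lo[0]:hi[0]].sum()
        return c
    best=min((minimize(cost,np.array([t,.7248,-.054,0])*10,method='Nelder-Mead',options=dict(initial_simplex=np.array([[t,.7248,-.054,0],[t+.1,.7248,-.054,0],[t,.73,-.054,0],[t,.7248,-.05,0],[t,.7248,-.054,.003]])*10,xatol=1e-3,fatol=.05)) for t in(.45,.52,.6)),key=lambda r:r.fun)
    return best.x/10,best.fun
if __name__=='__main__':
    L=lambda n:pickle.load(open(n+'.pkl','rb'))
    print(fit([L('top'),L('scene')])); print(fit([L('top')])); print(fit([L('scene')]))
E
python3 fit.py
python3 - <<'E'
from h import *
from plant import robot
from scipy.spatial.transform import Rotation as Ro
al=.25; R=Ro.from_euler('z',-.089)*Ro.from_euler('y',-al)*Ro.from_euler('xz',[np.pi,np.pi])
e=R.as_euler('xyz'); tz=R.apply([0,0,1]); g=np.array([.5045,-.0335,.093]); print(tz)
print('from',robot.sense()['tcp_pos'])
robot.goto(g-tz*.13,e)
f=robot.grab_frame('wrist'); pickle.dump(f,open('w.pkl','wb'))
cv2.imwrite('pics/w.png',cv2.resize(f['image'][:,:,::-1],(800,600)))
print(robot.sense()['tcp_pos'],robot.sense()['t'])
E
```

```text
white px 255.0 326.7098039215686
white px 241.0 394.8862745098039
(array([ 4.35284551e-01,  7.36473670e-01, -5.48809298e-02, -5.81231574e-04]), np.float64(434.01386930025194))
white px 255.0 326.7098039215686
(array([ 0.42533607,  0.73707855, -0.05409719,  0.00123511]), np.float64(154.46372517202184))
white px 241.0 394.8862745098039
(array([ 5.01463325e-01,  7.31693031e-01, -5.55846191e-02, -6.43550501e-09]), np.float64(268.388235294128))
[ 0.24642476 -0.0219899  -0.96891242]
from [0.4579526  0.30447725 0.2182803 ]
[ 0.47255845 -0.03048882  0.21894606] 28.275
```

View pics/w.png

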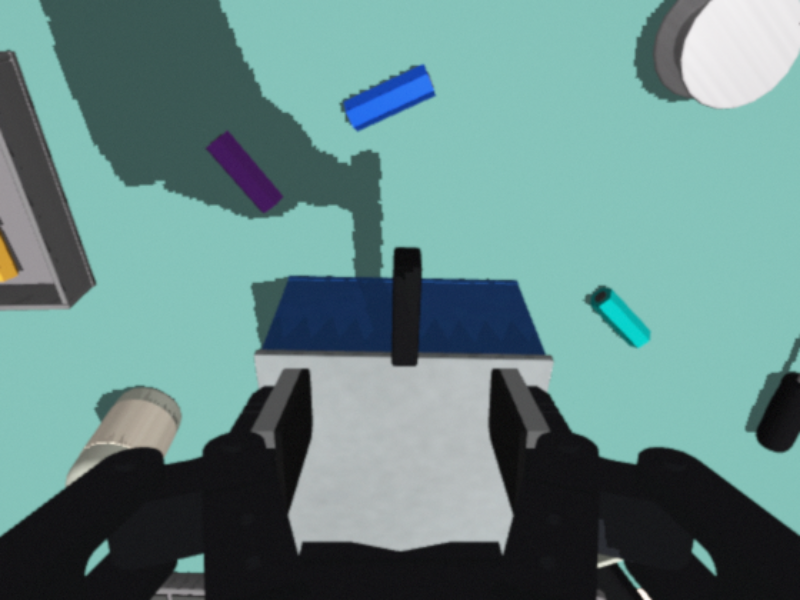

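The wrist view shows the tab at (406,305), centred between the fingers. I'll grip it and refit the pointer from the white pixels' depth.

Run:
```python
from fit import *
for n in('top','scene'):
    f=pickle.load(open(n+'.pkl','rb')); P=cloud(f)
    d=P-[.726,-.054,.093]; a=-d@EX; b=d@EY; z=d[...,2]
    hsv=cv2.cvtColor(f['image'],cv2.COLOR_RGB2HSV)
    m0=(hsv[...,1]<75)&(hsv[...,2]>95)&(abs(b-.13)<.02)&(a>.0)&(a<.12)&(z>.0)&(z<.11)
    for er in(0,1):
        m=m0 if er==0 else cv2.erode(m0.astype(np.uint8),np.ones((3,3)))>0
        A,Z=a[m],z[m]; 
        c=np.c_[A,Z]
        for _ in range(4):
            mu=c.mean(0);w,v=np.linalg.eigh(np.cov(c.T)); r=(c-mu)@v[:,0]; c=c[abs(r)<max(2.0*r.std(),.0025)]
        t=v[:,1]/v[0,1]; th=np.arctan(t[1]); nrm=mu@[-np.sin(th),np.cos(th)]
        print(n,er,len(c),'th',th,'normal off',nrm,'rng',c.min(0),c.max(0),'b',b[m].mean(),'resid',r.std(),'th thru hinge, off4mm', np.median(np.arctan2(c[:,1],c[:,0])-np.arcsin(.004/np.hypot(*c.T))))
from plant import robot
from scipy.spatial.transform import Rotation as Ro
R=Ro.from_euler('z',-.089)*Ro.from_euler('y',-.25)*Ro.from_euler('xz',[np.pi,np.pi]); tz=R.apply([0,0,1])
g=np.array([.5045,-.0335,.093])
robot.grip(.5)
robot.move_straight(g-tz*.03,vel=.12,contact_N=10)
print(robot.move_straight(g-tz*.002,vel=.05,contact_N=6), robot.sense()['tcp_pos'])
robot.grip(0,80); s=robot.sense(); print({k:s[k] for k in('t','opening','gripper_force','tcp_pos','wrist_force')})
```

```text
top 0 202 th 0.48075647218781137 normal off 0.00891362898032683 rng [0.00030385 0.0089687 ] [0.0974567  0.05933044] b 0.1271192116412321 resid 0.0013290679307771897 th thru hinge, off4mm 0.5633698299798489
top 1 121 th 0.4820215498077668 normal off 0.009053111802447885 rng [0.00272076 0.0111976 ] [0.0958289  0.05933044] b 0.12748056941074493 resid 0.0010356512673336254 th thru hinge, off4mm 0.5574392941773064
scene 0 286 th 0.4844420938582574 normal off 0.007293488452500753 rng [4.51279641e-05 6.43961834e-03] [0.09332723 0.05936368] b 0.13286770404084552 resid 0.0021858473991595456 th thru hinge, off4mm 0.5524215948073254
scene 1 161 th 0.48487360984523137 normal off 0.007595516696524324 rng [0.00155707 0.00962426] [0.09100672 0.05888472] b 0.13401099251659268 resid 0.0015622630608303505 th thru hinge, off4mm 0.5569584620541506
False [ 0.50407915 -0.03365437  0.09500358]
{'t': 30.5917, 'opening': 0.14285325046201636, 'gripper_force': 77.97519692256174, 'tcp_pos': array([ 0.50429562, -0.03044955,  0.09552954]), 'wrist_force': array([-2.64054521,  8.26979285,  6.40230172])}
```

Both cameras agree on a pointer slope of about 0.483. The tab is held, so I'll lift along the arc to 0.44 and measure the cover the same way.

```bash
cat > lift.py <<'E'
from fit import *
from scipy.spatial.transform import Rotation as Ro
H=np.array([.726,-.054,.093])
def turn(robot,d,n,vel=.05):
    s=robot.sense(); p0=np.array(s['tcp_pos']); R0=Ro.from_euler('xyz',s['tcp_rot'])
    for i in range(1,n+1):
        Q=Ro.from_rotvec(EY*d*i/n)
        robot.move_straight(H+Q.apply(p0-H),vel=vel,attitude=(Q*R0).as_euler('xyz'))
        s=robot.sense(); print(round(d*i/n,3),s['wrist_force'].round(1),round(s['opening'],3),round(s['t'],2))
def measure(robot,tag,thg):
    for n in('top','scene'):
        f=robot.grab_frame(n); pickle.dump(f,open(n+tag+'.pkl','wb'))
        cv2.imwrite(f'pics/{n}{tag}.png',cv2.resize(f['image'][:,:,::-1],(800,600),interpolation=cv2.INTER_CUBIC))
        P=cloud(f); d=P-H; a=-d@EX; b=d@EY; z=d[...,2]
        hsv=cv2.cvtColor(f['image'],cv2.COLOR_RGB2HSV)
        r=a*np.cos(thg)+z*np.sin(thg); k=-a*np.sin(thg)+z*np.cos(thg)
        m=(abs(b)<.07)&(r>.03)&(r<.17)&(abs(k-.003)<.02)&(f['range_z']>0)
        A=np.c_[a[m],b[m],np.ones(m.sum())]; Z=z[m]
        for _ in range(4):
            c=np.linalg.lstsq(A,Z,rcond=None)[0]; e=Z-A@c; g=abs(e)<max(2*e.std(),.002); A,Z=A[g],Z[g]
        print(n,'cover th',np.arctan(c[0]),'b-slope',c[1],'off',c[2]*np.cos(thg),len(Z),'res',e.std())
        m=(hsv[...,1]<75)&(hsv[...,2]>95)&(abs(b-.13)<.02)&(a>0)&(a<.12)&(z>0)&(z<.11)
        m=cv2.erode(m.astype(np.uint8),np.ones((3,3)))>0; c=np.c_[a[m],z[m]]
        if len(c)<40: print(n,'pointer hidden',len(c)); continue
        for _ in range(4):
            mu=c.mean(0);w,v=np.linalg.eigh(np.cov(c.T)); q=(c-mu)@v[:,0]; c=c[abs(q)<max(2*q.std(),.0025)]
        print(n,'pointer th',np.arctan(v[1,1]/v[0,1]),len(c))
E
python3 - <<'E'
from lift import *
from plant import robot
turn(robot,.44,5)
measure(robot,'L',.44)
s=robot.sense(); d=s['tcp_pos']-H; print('kin',np.arctan2(d[2],-(d@EX)),s['tcp_pos'],s['tcp_rot'])
E
```

```text
0.088 [ 0.6  1.3 -1.7] 0.145 31.15
0.176 [-0.2  1.6 -1. ] 0.145 31.69
0.264 [ 0.3  0.3 -1.3] 0.142 32.23
0.352 [-0.5  0.6 -0.1] 0.144 32.77
0.44 [-2.2 -0.5  0.4] 0.146 33.32
top cover th 0.6297155466214734 b-slope 0.06850624084092781 off -0.005639100750190261 4 res 0.0004045975515515676
top pointer th 0.48391647478875527 127
scene cover th 0.432833295480068 b-slope 0.010228912962151365 off 0.003233676204859916 3150 res 0.0009817899965932659
scene pointer th 0.4852652166436276 164
kin 0.4494476987262641 [ 0.52611977 -0.03270208  0.18994857] [ 3.13705698 -0.19010092  3.05120222]
```

View pics/sceneL.png

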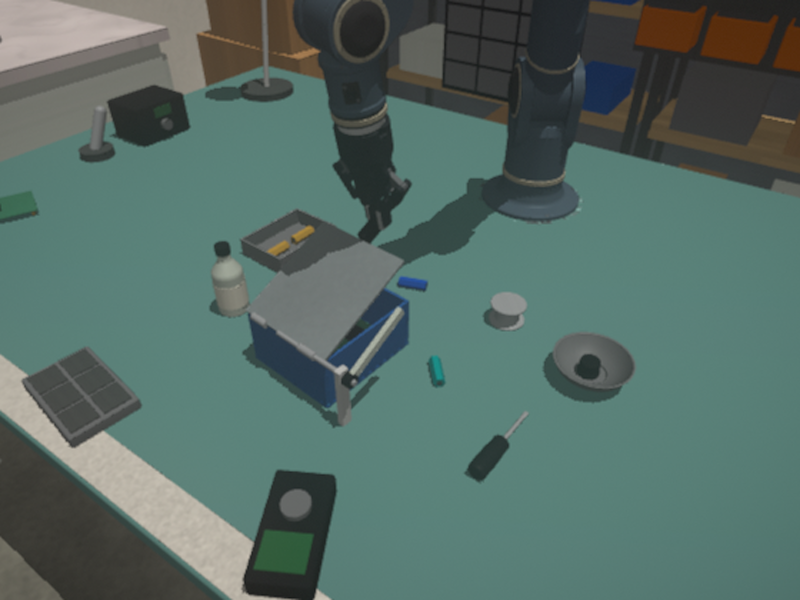

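The scene view shows the cover held up at nearly the pointer's angle, the knob in the dish at (589,367) and the spacers in the tray. The pointer's slope reads 0.484, but its offset from the hinge is about 4 mm too large. I'll check the silhouette with an overlay before the final adjustment.

```bash
sed -i "s/hsv\[...,1\]<60)&(hsv\[...,2\]>125/hsv[...,1]<75)\&(hsv[...,2]>95/" fit.py; python3 fit.py
python3 - <<'E'
from lift import *
out=[]
for n,(u,v) in dict(top=(222,95),scene=(225,205)).items():
    f=pickle.load(open(n+'.pkl','rb'));k=6
    im=cv2.resize(f['image'][v:v+80,u:u+65,::-1],None,fx=k,fy=k,interpolation=cv2.INTER_CUBIC)
    for th,hz,col in((.484,.093,(0,0,255)),(.55,.093,(0,255,255))):
        h=cv2.convexHull(((proj(f,bar(th,.726,-.054,hz))-[u,v]+.5)*k).astype(np.float32))
        cv2.polylines(im,[h.round().astype(np.int32)],True,col,1)
    out.append(im)
    # cover angle bias when shut
    if n=='scene':
        g=pickle.load(open('scene1.pkl','rb')); P=cloud(g)-H; a=-P@EX;b=P@EY; m=(abs(b)<.07)&(a>.03)&(a<.17)&(abs(P[...,2])<.015)
        print('shut',np.linalg.lstsq(np.c_[a[m],b[m],np.ones(m.sum())],P[...,2][m],rcond=None)[0])
cv2.imwrite('pics/ov.png',np.hstack(out))
E
```

```text
white px 1690.0 326.7098039215686
white px 1339.0 394.8862745098039
(array([ 4.51975613e-01,  7.32277033e-01, -5.59543804e-02,  6.38684736e-04]), np.float64(2401.462763861701))
white px 1690.0 326.7098039215686
(array([ 0.13022167,  0.73275578, -0.04935024,  0.00413939]), np.float64(1321.0091209253162))
white px 1339.0 394.8862745098039
(array([ 5.27269230e-01,  7.31198429e-01, -5.39226499e-02, -3.87258749e-04]), np.float64(1040.119845275924))
shut [-0.00057517  0.00065013  0.00241045]
```

View pics/ov.png

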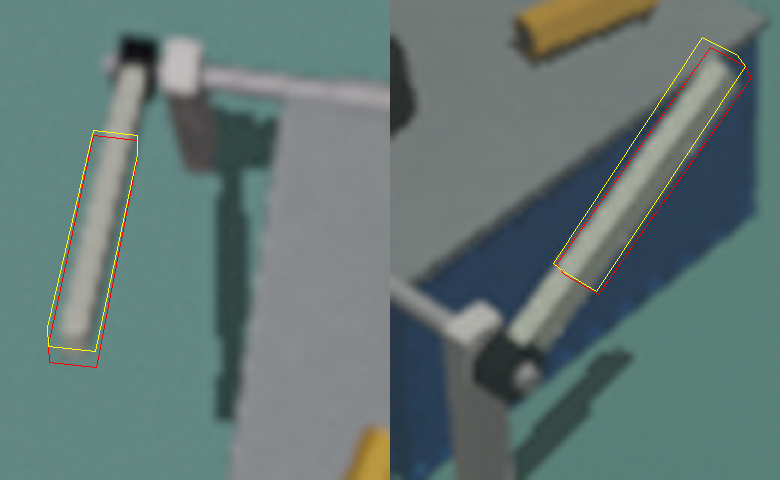

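In the overlay the bar is narrower than my model in y and deeper along its normal. So its 14 mm side stands upright and the top face is 7 mm off axis, which explains the offset. I'll refit with the dimensions swapped.

```bash
sed -i "s/(-.007,.007),(-.004,.004)/(-.004,.004),(-.007,.007)/" fit.py
python3 - <<'E'
import fit as F
from lift import *
fr=[pickle.load(open(n+'.pkl','rb')) for n in('top','scene')]; M=[]
for f in fr:
    P=cloud(f)-H; a=-P@EX;b=P@EY; r=np.hypot(a,P[...,2]); hsv=cv2.cvtColor(f['image'],cv2.COLOR_RGB2HSV)
    m=(abs(b-.13)<.022)&(P[...,2]>0)&(r>.02)&(r<.13)&(a>0)&~((hsv[...,0]>75)&(hsv[...,0]<125)&(hsv[...,1]>75))&(hsv[...,2]>70)
    M.append(m.astype(float)); print(m.sum(),mask(f,F.bar(.484,.726,-.054,.093)).sum())
def win(X,f):  # only compare pixels beyond r=.03: exclude hub side
    return 1
def cost(p,idx=(0,1)):
    x=p/10; X=F.bar(x[0],x[1],x[2],.093+x[3]); c=(x[3]/.002)**2*3+((x[1]-.726)/.003)**2*3
    d=-EX*np.cos(x[0])+np.array([0,0,np.sin(x[0])]); C=np.array([x[1],x[2],.093+x[3]])+EY*.13
    for i in idx:
        f=fr[i]; q=proj(f,np.array([C+d*.03,C+d*.115])); ax=q[1]-q[0]
        v,u=np.mgrid[:420,:560]; s=((u-q[0,0])*ax[0]+(v-q[0,1])*ax[1])/(ax@ax); w=s>.08
        c+=(np.abs(mask(f,X)-M[i])*w).sum()
    return c
for idx in((0,1),(0,),(1,)):
    best=None
    for t in(.44,.5,.56):
        x0=np.array([t,.726,-.054,0]); S=np.vstack([x0]+[x0+e for e in np.diag([.08,.004,.004,.003])])*10
        r=minimize(cost,x0*10,args=(idx,),method='Nelder-Mead',options=dict(initial_simplex=S,xatol=1e-3,fatol=.05))
        if best is None or r.fun<best.fun: best=r
    print(idx,best.x/10,best.fun)
    if len(idx)==2: X=best.x/10
out=[]
for f,(u,v) in zip(fr,((222,95),(225,205))):
    k=6; im=cv2.resize(f['image'][v:v+80,u:u+65,::-1],None,fx=k,fy=k,interpolation=cv2.INTER_CUBIC)
    h=cv2.convexHull(((proj(f,F.bar(X[0],X[1],X[2],.093+X[3]))-[u,v]+.5)*k).astype(np.float32)); cv2.polylines(im,[h.round().astype(np.int32)],True,(0,0,255),1); out.append(im)
cv2.imwrite('pics/ov2.png',np.hstack(out))
E
```

```text
228 225.59215686274507
334 349.3843137254902
(0, 1) [ 0.46514425  0.72956166 -0.05455763 -0.00122048] 67.89468304401629
(0,) [ 5.53273348e-01  7.26001497e-01 -5.56298320e-02  1.43476532e-06] 21.28235523229376
(1,) [ 4.53450100e-01  7.27907770e-01 -5.48712706e-02 -6.35291798e-04] 35.66883350372413
```

View pics/ov2.png

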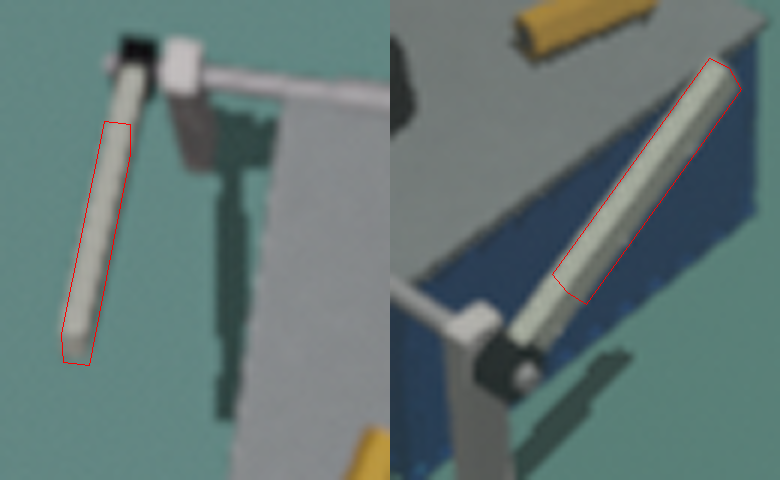

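With the swapped dimensions the bar outline matches both views: the silhouette gives 0.465 and the depth slope 0.484. I'll aim for 0.48.

Run:
```python
from lift import *
from plant import robot
turn(robot,.048,1,vel=.03); robot.sleep(.5)
measure(robot,'F',.48)
s=robot.sense(); print(s['t'],s['opening'],s['gripper_force'],s['wrist_force'])
```

```text
0.048 [-2.5 -0.3  0.2] 0.143 33.91
top cover th 0.4923121717146218 b-slope 0.2248019991634311 off 0.015720037888670196 20 res 0.0010518010944156916
top pointer th 0.4815150022709285 126
scene cover th 0.48074364395946056 b-slope 0.012454351185549755 off 0.003339142370476031 3180 res 0.0010175948060056293
scene pointer th 0.4808669823178183 169
34.5083 0.14721108254993187 78.32844614982605 [-2.10035723 -1.68618724 -0.04383256]
```

View pics/sceneF.png

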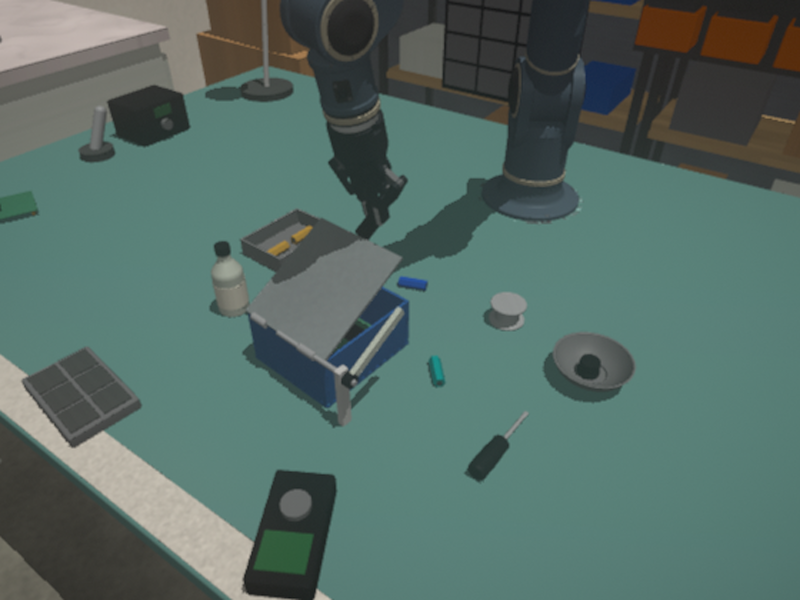

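The cover reads 0.481 and the pointer 0.481. The scene view shows the cover held, the spacers in the tray at (290,241), the knob in the dish at (589,367), and everything else in place.

```bash
python3 -c "
from plant import robot
print(robot.close_job())"
```

```text
the job is handed in; nothing more can be done
None
```

Job handed in: both spacers are in the tray, the knob is in the dish, and the gripper is holding the cover at 0.481 rad, matching the pointer's measured 0.481 rad.

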